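Rock the sorting gate over and feed a ball down the other chute

ROBOT

A 6-joint arm with a two-finger parallel gripper is mounted at the origin on a cart in front of the work surface, level with it; the furniture and walls round the work are solid. World frame = base frame: x ahead of the robot, y to its left, z up, the work surface at z = 0. Lengths are in m, angles in rad, forces in N, time in s.
With the tool pointing down it reaches from about 0.4 to 0.925 m from the base axis. Payload 3.4 kg.
Tool frame: the origin (TCP) lies at the very end of the fingers, on their centre line; the grasp point (between the pads) lies 19 mm behind it (manip.hold_point_z is the distance from the TCP to the grasp point, in m); y points along the fingers, z is the direction in which the jaws open and shut, and the axes are right-handed (so a half turn about y gives the same grasp; the last joint's range is limited). The gripper opens to 85 mm and grips with 20 to 120 N. Pads are 22 mm wide; open, the fingers measure 114 mm over their backs; the gripper's body (76 mm by 85 mm) begins 54 mm behind the grasp point. The pads swing forward as they close: fully open they stand 13 mm farther back than shut.
Start: joints at [-1.19, 0.307, 1.506, -0, 1.328, -0.073], TCP at [0.253, -0.517, 0.231] pointing down, gripper open.
Joint ranges: [-3.12, 3.12], [-1.05, 2.28], [0.14, 2.33], [-1.42, 4.57], [0.1, 2.73], [-2.68, 2.68]. Speed limits (rad/s): [2.57, 2.57, 3.14, 3.14, 3.14, 3.14].

INTERFACE

Orientations are given as a unit quaternion [w, x, y, z].
In Python, from workcell import manip, optics, hand_in gives the robot as it stands.
- The arm moves only by the tool send_rows, never from a script. Its argument "increments" is a list of rows, each a list of 2 entries, a list of its own where there are three numbers: the shift along the tool's x, y, z in mm, then the turn, a rotation vector about the tool's x, y, z in degrees. A call has 1 to 20 rows; each row shifts and turns the commanded pose from where the row before left it, along the tool's axes as they then stand; what a row does not reach is not made up. A row lasts 1/10 s, in which the tool goes at most 50 mm and 8.59 degrees, less where a joint would pass 70% of its speed; a pose out of reach is approached as far as the arm can. A call is refused whole if a number of a shift passes 50 or a number of a turn 8.59, either way. A call with a gripper value outside its range is refused whole. "gripper" is the closure, from 0 (fully open) to 1 (shut), set as the call begins (left out, the last holds). The fingers move at their own pace and stop on an object; "grip_force" is the grip in N (left out, the last holds). Time passes only in rows, so rows that do not move let the fingers close. It gives the time, the measured TCP pose, the force and the opening at its end, in the units of the state.
- manip.read_state(): the state, without advancing time (a new reading comes with each control period).
- optics.grab_frame(name): name is "scene" or "top" or "wrist"; returns a dict with "color" (384x512x3 uint8, red, green, blue), "range_z" (384x512 float32, m along the optical axis (not along the pixel's ray), 0 where there is no reading), "K" (3x3 intrinsics, pixels), "T" (4x4, takes a point from camera to world coordinates). Camera axes: x right, y up, looking along -z (the intrinsics and any distortion apply to the point x, -y, -z); pixel columns grow to the right and rows downward; lengths in m; the calibration is good to about 2 mm. The wrist camera is an equidistant fisheye: a pixel r from the principal point sees the ray r / f radians off the axis. A picture is of the moment at which its call begins.
- hand_in(): hands the job in, once; it reports no verdict.
The state is a dict: "t": time; "joints": joint angles; "joint_vel": joint speeds; "joint_torque": joint torques, N m; "eef_pos": TCP position; "orientation": TCP orientation; "force": force on the tool from outside, world axes, zero at the start; "torque": the same for the moment, N m; "gripper_width": opening from 0.0 (shut) to 1.0 (fully open).
Only numpy, scipy, OpenCV 4.12 (cv2) and the standard library are available. Lean on these libraries where they do the work, as an engineer would, in place of code of your own. Each camera call takes 0.05 s, during which the arm holds its last target.

TASK

The white seesaw gate of the small two-way ball feeder is tipped towards one of its two chutes. With a fingertip, press down the raised end of the gate so that it rocks over its pivot and stays tipped the other way; only then push the waiting steel ball forward (towards the gate) over the little sill in the feed channel, so that it runs down by itself into the catch pocket of that other chute. Do not grip, lift or carry the ball, do not touch it once it has left the feed channel, and leave the things lying round the feeder where they are.

Things in the scene. Friction and masses are not known exactly. Their poses are not given: they have to be found in the camera images.
- feeder: Two-way ball feeder, grey and dark steel, fixed to the bench at varying place and yaw, 170 mm deep, 390 mm wide. Origin on the bench under the middle of the gate's pivot; x away from the robot (gate to feed channel; yaw up to 0.25 rad either way), y left, z up. From each end of the gate a fixed chute, 36 mm wide inside, runs down to a catch pocket.
- gate (a joint): White seesaw gate, rad, 0 level, stops at -0.28 and 0.28; axis along feeder x through (0, 0, 70) mm. Positive: left (+y) end raised, balls run to the right pocket; negative: the reverse. A steel block above the pivot makes it top-heavy: it drops to the nearer stop and stays; under 1 N on the raised paddle rocks it. Trough 130 mm long (y), 38 wide; near wall 24, far wall 8 mm over its floor.
- paddle_left (a point): Centre of the top of the flat press paddle at the gate's left end: 54 mm (feeder x) by 34 mm (y), 5 mm thick, jutting from the trough's near wall towards the robot. In the feeder's frame x = -47; gate level: y = 48, z = 78 mm; z about 91 mm raised, 64 mm lowered. Axes turn with the gate.
- paddle_right (a point): The same for the right paddle, at y = -48 mm. Between the paddles a steel block (feeder x -43 to -19, y -15 to 15 mm, top 42 mm above the pivot) sits on the near wall and rocks with the gate.
- ball_center (a point): Centre of the loose polished, slippery steel ball, 24 mm across, about 56 g. It waits between the two sills of the feed channel, its centre at x = 92, y = 0, z = 116 mm in the feeder's frame; a push of under 1 N takes it over the sill, after which it rolls on by itself.
- pocket_left (a point): Centre of the floor of the left catch pocket, in the feeder's frame at (0, 161, 12) mm; axes as the feeder's. The pocket is 46 mm (x) by 56 mm (y) inside; outer wall 64 mm and side walls 54 mm above the bench.
- pocket_right (a point): The same for the right catch pocket, at (0, -161, 12) mm.
- seat (a point): Where the waiting ball's centre stands: feeder (92, 0, 116) mm, axes as the feeder's. Feed channel along y = 0: 28 mm wide inside, walls 10 mm above its floor, back end open at x = 114. Floor level, z = 104, from x = 114 to 81, then slopes down to a lip over the gate at x = 22, z = 90. Two sills across it, 4 mm wide, 1.5 mm high, at x = 83.5 and 100.5, hold the ball.
- counter: Bystander: round white tally counter, 46 mm across, 32 mm high, loose, behind the left chute. Origin at the centre of its underside.
- tape_white: Bystander: roll of white masking tape lying flat, 72 mm across, 20 mm high, loose, behind the right chute. Origin at the centre of its underside.
- nipper: Bystander: blue-handled flush cutters, 62 x 140 x 16 mm, lying loose to the right of the feeder. Origin at the centre of the underside.

How it is judged:
By the outcome, as a careful person would: the job done as asked, in the order asked, and still so for the second after the job is handed in, with the robot touching nothing.
It also fails if it takes over 48 s, if anything falls off the work surface, if the arm or the gripper's body presses on something with over 40 N, if the wrist force passes 120 N, or if a joint passes its speed limit or range.

## Working session

There is one attempt and no reset: what is moved stays moved. The work goes in short steps, Python scripts to look and compute and a tool call to move; the robot and the scene stay as the last step left them, time stands still between calls to the robot, and variables do not carry over. Pictures are saved under pics/ and viewed, and the job is handed in when it is done.

Besides the shell and the picture viewer there is one more tool, called after ">>>" in YAML: its name, and indented under it one key for each argument. send_rows: Moves the arm, as the interface text tells. Its arguments: {"type":"object","properties":{"increments":{"type":"array","items":{"type":"array"}},"gripper":{"type":"number"},"grip_force":{"type":"number"}},"required":["increments"]}

```bash
mkdir -p pics; ls
python3 - <<'E'
from workcell import manip, optics
import cv2,numpy as np
s=manip.read_state();print(s)
for n in ("scene","top"):
    f=optics.grab_frame(n)
    np.savez(n+"0.npz",**{k:f[k] for k in("color","range_z","K","T")})
    cv2.imwrite(f"pics/{n}0.png",f["color"][:,:,::-1]); print(n,f["K"],f["T"])
E
```

```text
pics
{'t': 0.0, 'joints': array([-1.18954521e+00,  3.07562763e-01,  1.50764173e+00,  1.66826590e-05,
        1.32837289e+00, -7.34908409e-02]), 'joint_vel': array([-0.00058759,  0.00053721, -0.00035874,  0.00068329,  0.00267299,
       -0.00048842]), 'joint_torque': array([-9.73390961e-04, -4.57561004e+01, -2.51917398e+01, -2.81126031e-04,
        1.33165478e-02,  1.04864768e-05]), 'eef_pos': array([ 0.25229566, -0.51594744,  0.23039882]), 'orientation': array([ 0.15929049, -0.15949429,  0.68960182, -0.68821323]), 'force': array([ 0.59544443,  0.63831383, -0.2406739 ]), 'torque': array([0.01875666, 0.02080478, 0.05176162]), 'gripper_width': 1.0023091004894793}
scene [[466.41862912   0.         253.09271195]
 [  0.         466.41862912 191.46035548]
 [  0.           0.           1.        ]] [[-0.72671287  0.52753749 -0.43999159  0.10723908]
 [-0.68688565 -0.54987957  0.47520581  0.60179599]
 [ 0.0087465   0.64756209  0.76196249  0.93416583]
 [ 0.          0.          0.          1.        ]]
top [[484.25934621   0.         258.5109008 ]
 [  0.         484.25934621 192.24872743]
 [  0.           0.           1.        ]] [[-9.50519636e-06  9.97200987e-01 -7.47675887e-02  4.91771654e-01]
 [-9.99953075e-01 -7.33792840e-04 -9.65972296e-03  7.78379240e-02]
 [-9.68754918e-03  7.47639884e-02  9.97154199e-01  1.32371593e+00]
 [ 0.00000000e+00  0.00000000e+00  0.00000000e+00  1.00000000e+00]]
```

View pics/scene0.png

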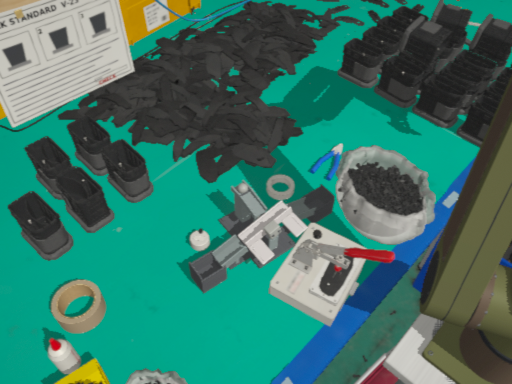

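View pics/top0.png

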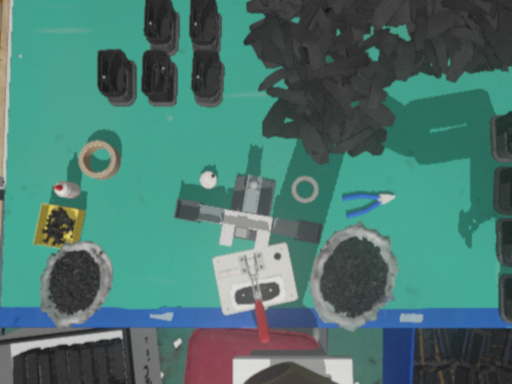

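The feeder sits at about (248,215) in the top view, with a white clamp fixture in front of it at (255,280). The counter is at (208,179), the tape at (305,189) and the nipper at (368,203). Next I'll zoom in and build a height map.

```bash
cat > h.py <<'E'
import numpy as np,cv2
def cloud(f):
    K,T,z=f["K"],f["T"],f["range_z"]
    v,u=np.mgrid[:z.shape[0],:z.shape[1]]
    P=np.stack([(u-K[0,2])/K[0,0]*z,-(v-K[1,2])/K[1,1]*z,-z],-1)
    W=P@T[:3,:3].T+T[:3,3]; W[z==0]=np.nan
    return W
def proj(f,p):
    K,T=f["K"],f["T"]; c=(np.asarray(p)-T[:3,3])@T[:3,:3]
    return np.stack([K[0,0]*c[...,0]/-c[...,2]+K[0,2], K[1,1]*-c[...,1]/-c[...,2]+K[1,2]],-1)
E
python3 - <<'E'
from h import *
for n,(a,b,c,d) in dict(top=(165,165,340,325),scene=(180,165,400,330)).items():
    f=np.load(n+"0.npz"); W=cloud(f)
    im=f["color"][b:d,a:c,::-1]; k=min(780//(c-a),590//(d-b))
    cv2.imwrite(f"pics/{n}0z.png",cv2.resize(im,None,fx=k,fy=k,interpolation=cv2.INTER_CUBIC))
    if n=="top":
        np.set_printoptions(linewidth=250)
        print((W[166:320:4,165:340:5,2]*1000).round(0)[:, :].astype(int))
        for u,v in((254,183),(248,215),(255,280),(180,208),(318,230)): print(u,v,W[v,u].round(3))
E
```

```text
[[ -2   1   2 ...   2   0   4]
 [ -2   2   1 ...   1   3   0]
 [  3  -1   6 ...  -2   6   4]
 ...
 [  5   3   7 ... 129  14  83]
 [  9   2   1 ... 127 124 117]
 [  3   1  -1 ... 124 125 122]]
254 183 [0.604 0.101 0.133]
248 215 [0.526 0.117 0.081]
255 280 [0.366 0.098 0.127]
180 208 [0.547 0.303 0.016]
318 230 [ 0.488 -0.069  0.023]<stdin>:8: RuntimeWarning: invalid value encountered in cast
```

View pics/top0z.png

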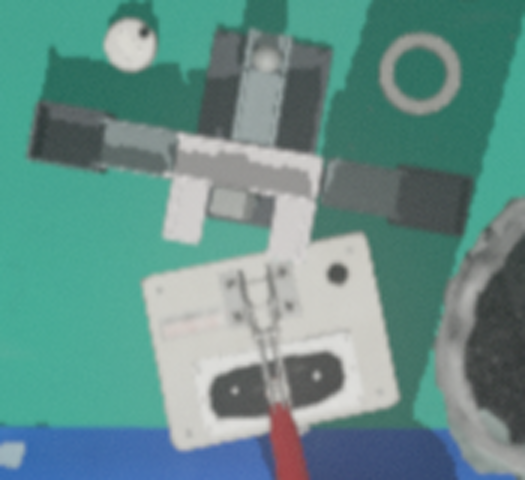

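View pics/scene0z.png

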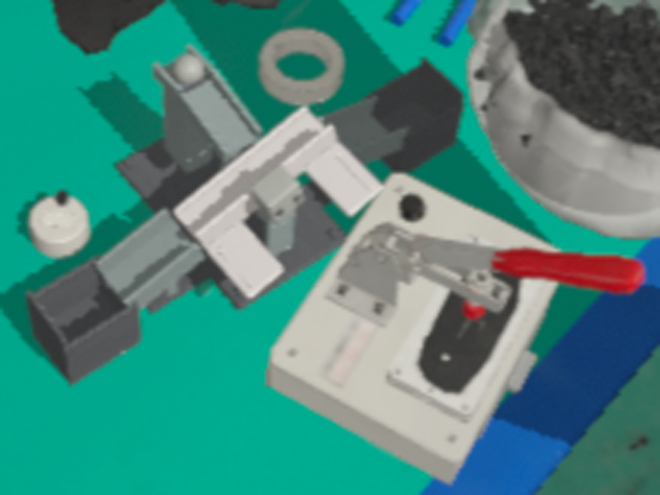

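Run:
```python
from h import *
from scipy.optimize import least_squares
np.set_printoptions(precision=4,suppress=True,linewidth=200)
o=np.array([.517,.117]);yaw=-.157
for n in("top","scene"):
    f=np.load(n+"0.npz"); W=cloud(f).reshape(-1,3); C=f["color"].reshape(-1,3).astype(int)
    def loc(p):
        c,s=np.cos(p[2]),np.sin(p[2]); d=W[:,:2]-p[:2]
        return np.c_[d[:,0]*c+d[:,1]*s,-d[:,0]*s+d[:,1]*c,W[:,2]]*1000
    L=loc((*o,yaw))
    # height image
    m=(abs(L[:,0])<260)&(abs(L[:,1])<230)
    ix=((200-L[:,0])/2).astype(int,copy=False) if 0 else None
    H=np.zeros((500,460,3),np.uint8)
    for l,cc in zip(L[m],C[m]):
        r=int(250-l[0]);q=int(230-l[1])
        if 0<=r<500 and 0<=q<460:
            h=int(np.clip(l[2]*1.7,0,255)); cv2.circle(H,(q,r),2,[int(x) for x in cv2.applyColorMap(np.uint8([[h]]),cv2.COLORMAP_JET)[0,0]],-1)
    cv2.imwrite(f"pics/h_{n}.png",H)
    for s in(1,-1):
        k=(abs(L[:,0]+47)<18)&(abs(L[:,1]-48*s)<12); print(n,"paddle",s,k.sum(),np.nanmedian(L[k],0))
    k=(L[:,0]<-80)&(L[:,0]>-200)&(abs(L[:,1])<80)&(L[:,2]>10); print("fixture x max",np.percentile(L[k,0],98),"z pct",np.percentile(L[k,2],[5,25,50,75,95,99.5]))
    k=(np.hypot(L[:,0]-92,L[:,1])<20)&(L[:,2]>117); print("ball",k.sum(),np.median(L[k],0),L[k].max(0))
```

```text
top paddle 1 130 [-47.1204  47.902   66.3551]
top paddle -1 136 [-47.1207 -48.2242  94.4201]
fixture x max -84.63930572195095 z pct [ 38.6683  42.0133  45.0273  56.2246 111.8158 150.2255]
ball 75 [ 86.9846  -1.187  124.4395] [102.4682  15.9464 133.1002]
scene paddle 1 299 [-48.9501  49.3215  61.172 ]
scene paddle -1 245 [-46.6507 -46.9439  89.6469]
fixture x max -92.07118594305263 z pct [ 28.3606  40.1249  44.6492  66.5741 123.0434 149.0043]
ball 72 [ 85.959    0.8591 123.4977] [ 99.4962  15.1168 129.5266]
```

View pics/h_top.png

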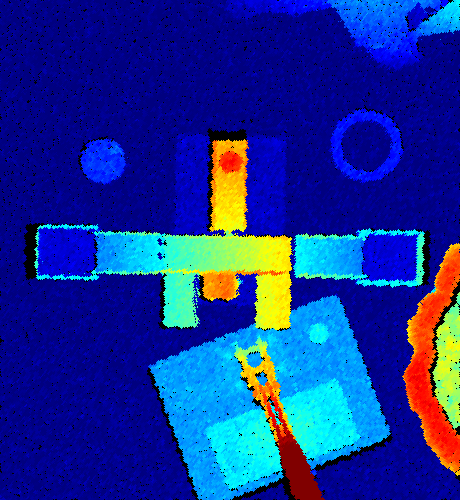

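View pics/h_scene.png

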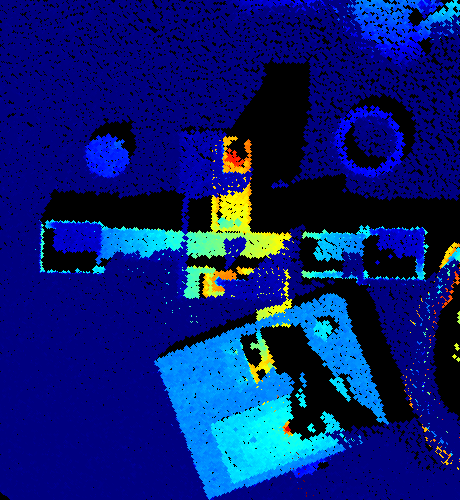

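Run:
```python
from h import *
np.set_printoptions(precision=4,suppress=True,linewidth=200)
o=np.array([.517,.117]);yaw=-.157
c,s=np.cos(yaw),np.sin(yaw);R=np.array([[c,-s],[s,c]])
for n in("top","scene"):
    f=np.load(n+"0.npz"); W=cloud(f).reshape(-1,3)
    L=np.c_[(W[:,:2]-o)@R,W[:,2]]*1000
    x,y,z=L.T
    dz=3 if n=="top" else -1.5
    z=z-dz
    for nm,k in dict(lp=(y>125)&(y<205)&(abs(x)<50)&(z>45)&(z<75),rp=(y<-125)&(y>-205)&(abs(x)<50)&(z>45)&(z<75),
        ch=(x>28)&(x<125)&(abs(y)<35)&(z>80)&(z<125),padr=(x<-30)&(x>-85)&(y<-15)&(y>-75)&(z>75)&(z<105),padl=(x<-30)&(x>-85)&(y>20)&(y<75)&(z>55)&(z<80),plate=(x>45)&(x<130)&(abs(y)<70)&(z>6)&(z<25)).items():
        P=L[k][:,:2].astype(np.float32)
        # drop isolated outliers
        r=cv2.minAreaRect(P) if len(P)>5 else None
        print(n,nm,len(P),r, "pct x",np.percentile(P[:,0],[1,50,99]) if len(P)>5 else'',"y",np.percentile(P[:,1],[1,50,99]) if len(P)>5 else '')
```

```text
top lp 133 ((-2.6411991119384766, 159.5908966064453), (67.65718078613281, 53.85554122924805), 89.35682678222656) pct x [-29.3451  -2.0425  24.1921] y [127.6767 174.7029 193.1393]
top rp 136 ((-13.941791534423828, -165.2884521484375), (79.2786636352539, 65.78004455566406), 87.80067443847656) pct x [-47.5519  -9.8577  18.5954] y [-202.7659 -177.2612 -126.9601]
top ch 440 ((68.35248565673828, -0.8488101959228516), (36.17338562011719, 80.70211791992188), 88.95869445800781) pct x [ 29.058   66.3871 107.8335] y [-18.7352  -0.8298  16.8579]
top padr 247 ((-53.99293899536133, -43.338294982910156), (32.85251998901367, 48.111114501953125), 89.46311950683594) pct x [-77.3762 -53.9861 -30.5977] y [-59.4991 -43.5453 -27.2416]
top padl 223 ((-52.89411163330078, 48.45370864868164), (32.49396896362305, 46.50245666503906), 88.04434204101562) pct x [-75.6022 -53.2881 -30.4438] y [32.9533 48.4161 64.6908]
top plate 377 ((86.36141967773438, -3.0797119140625), (82.63401794433594, 133.44468688964844), 0.03750569373369217) pct x [ 45.425   80.1524 114.6178] y [-55.1146 -19.2853  53.1274]
scene lp 318 ((0.1
[... 381 characters left out ...]
1, -1.2360477447509766), (84.17985534667969, 37.329097747802734), 0.24168728291988373) pct x [ 29.1942  65.8059 110.0363] y [-19.4848   0.1558  16.5617]
scene padr 280 ((-52.53785705566406, -44.025367736816406), (32.69070053100586, 45.103065490722656), 88.93586730957031) pct x [-74.8962 -53.0765 -30.3377] y [-59.7967 -43.3721 -28.2995]
scene padl 281 ((-52.44449996948242, 47.94740295410156), (32.76600646972656, 43.75994110107422), 87.88094329833984) pct x [-73.5241 -52.5845 -31.2431] y [32.2252 48.631  63.6957]
scene plate 494 ((94.12712097167969, 3.863616943359375), (79.43566131591797, 108.67959594726562), 10.510418891906738) pct x [ 53.4043  78.5617 117.7075] y [-44.5368  24.2794  52.3556]
```

Run:
```python
from h import *
from workcell import manip
from scipy.spatial.transform import Rotation as Ro
np.set_printoptions(precision=4,suppress=True,linewidth=200)
s=manip.read_state(); q=s["orientation"]; R=Ro.from_quat(q,scalar_first=True); print(R.as_matrix())
f=np.load("top0.npz"); W=cloud(f).reshape(-1,3)
g=np.zeros((10,14))
for i in range(10):
  for j in range(14):
    k=(W[:,0]>=.2+.05*i)&(W[:,0]<.25+.05*i)&(W[:,1]>=-.4+.05*j)&(W[:,1]<-.35+.05*j)
    g[i,j]=np.nanmax(W[k,2])*1000 if k.any() else -1
print("rows x=.2.., cols y=-.4.."); print(g.astype(int))
o=np.array([.515,.117]);yaw=-.170
c,sn=np.cos(yaw),np.sin(yaw);F=np.array([[c,-sn],[sn,c]])
for n in("top","scene"):
    f=np.load(n+"0.npz"); im=f["color"][:,:,::-1].copy()
    im=cv2.resize(im,None,fx=4,fy=4,interpolation=cv2.INTER_CUBIC)
    def P(p):
        w=np.r_[o+F@(np.array(p[:2])/1e3),p[2]/1e3]; return tuple(((proj(f,w)+.5)*4).astype(int))
    th=-.28
    def G(x,y,z): # gate
        return (x,y*np.cos(th)-z*np.sin(th),70+y*np.sin(th)+z*np.cos(th))
    def poly(pts,col): cv2.polylines(im,[np.array([P(p) for p in pts])],True,col,1)
    for sg in(1,-1):
        poly([(-23,sg*133,54),(23,sg*133,54),(23,sg*189,54),(-23,sg*189,54)],(0,0,255))
        poly([G(-74,sg*31,8),G(-20,sg*31,8),G(-20,sg*65,8),G(-74,sg*65,8)],(255,0,255))
    poly([(114,14,114),(114,-14,114),(81,-14,114),(22,-14,100),(22,14,100),(81,14,114)],(0,255,255))
    poly([(92+12*np.cos(a),12*np.sin(a),116) for a in np.linspace(0,6.28,30)],(0,0,255))
    u,v=P((0,0,70)); cv2.imwrite(f"pics/ov_{n}.png",im[max(v-290,0):v+290,u-390:u+390])
```

```text
[[-0.8983 -0.0007  0.4393]
 [-0.4393  0.0017 -0.8983]
 [-0.0001 -1.     -0.0018]]
rows x=.2.., cols y=-.4..
[[ 11  11   8   8   6 119 416 404   9 197   8  11   8  10]
 [  9  10  11 116 125 125 132 115  45 192  62  58   9   9]
 [  9   8   8 127 124 100 136 132  59 160 138  60   8   9]
 [  9   8 119 125 104 102 133 135  58 136 133  50  49  10]
 [  8   8 114 129 101 102 129 107  61 104 101  70  49   9]
 [  9   9   8 127 131 127 128  63  76 123 119  75  10   8]
 [  9  10   8  18 117 105  66  64  78 108 107  97  75  61]
 [  8   8  20  23  21  18  24  28  23 127 132  16  68  61]
 [  7   9   7   7   9   7  25  26  23 131 133  12  37   8]
 [  9   9   7  12  48  46  39  24   8  10   9  10  10  10]]
```

View pics/ov_top.png

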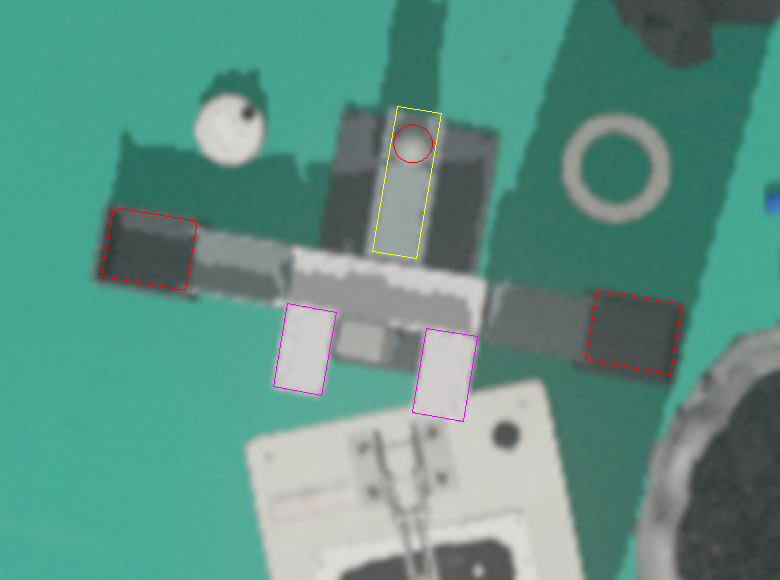

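View pics/ov_scene.png

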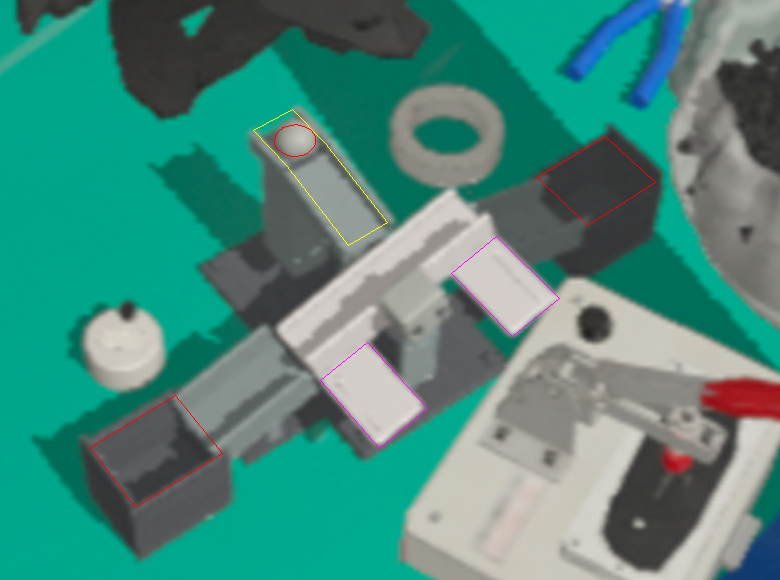

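The overlay fits within about 2 mm in both views. The feeder is at (0.515, 0.117) with yaw -0.170. The right paddle is raised (gate negative), so I press the right paddle and the ball should run to the right pocket. First I shut the fingers and align the tool with the feeder.

>>> send_rows:
  increments:
    - [[0,-4,0],[0,4,0]]
    - [[0,-4,0],[0,4,0]]
    - [[0,-4,0],[0,4,0]]
    - [[0,-4,0],[0,4,0]]
    - [[0,-4,0],[0,4,0]]
    - [[0,0,0],[0,4,0]]
    - [[0,0,0],[0,4,0]]
    - [[0,0,0],[0,4,0]]
    - [[0,0,0],[0,3.8,0]]
    - [[0,0,0],[0,0,0]]
  gripper: 1
  grip_force: 20

```text
t: 1.1
eef_pos: [0.2524, -0.5162, 0.2508]
orientation: [-0.06, 0.06, 0.705, -0.704]
force: [0.2, 0.5, 0.1]
gripper_width: -0.002
```

```bash
cat > st.py <<'E'
import numpy as np
from workcell import manip
from scipy.spatial.transform import Rotation as Ro
np.set_printoptions(precision=4,suppress=True,linewidth=200)
o=np.array([.515,.117]);yaw=-.170
c,sn=np.cos(yaw),np.sin(yaw);F=np.array([[c,-sn,0],[sn,c,0],[0,0,1]])
def st():
    s=manip.read_state();R=Ro.from_quat(s["orientation"],scalar_first=True).as_matrix()
    print("t",s["t"],"j",s["joints"],"F",s["force"],"w",s["gripper_width"])
    p=s["eef_pos"]-np.r_[o,0]; print("feeder mm",F.T@p*1000,"tool axes in feeder\n",F.T@R)
if __name__=="__main__": st()
E
python3 st.py
```

```text
t 1.1 j [-1.1895  0.2928  1.4765  0.      1.3735  0.5515] F [0.1881 0.5329 0.0616] w -0.001580115308691702
feeder mm [-151.675  -668.5012  250.7649] tool axes in feeder
 [[-1.     -0.0006 -0.0002]
 [ 0.0002  0.001  -1.    ]
 [ 0.0006 -1.     -0.001 ]]
```

>>> send_rows:
  increments:
    - [[-15,0,-20],[0,0,0]]
    - [[-25,0,-30],[0,0,0]]
    - [[-25,0,-30],[0,0,0]]
    - [[-20,0,-32],[0,0,0]]
    - [[-15,0,-32],[0,0,0]]
    - [[0,0,-32],[0,0,0]]
    - [[0,0,-32],[0,0,0]]
    - [[0,0,-32],[0,0,0]]
    - [[0,0,-32],[0,0,0]]
    - [[0,0,-32],[0,0,0]]
    - [[0,0,-32],[0,0,0]]
    - [[0,0,-32],[0,0,0]]
    - [[0,0,-32],[0,0,0]]
    - [[0,0,-32],[0,0,0]]
    - [[0,0,-32],[0,0,0]]
    - [[0,0,-32],[0,0,0]]
    - [[0,0,-32],[0,0,0]]
    - [[0,0,-32],[0,0,0]]
    - [[0,0,-32],[0,0,0]]
    - [[0,0,-24],[0,0,0]]

```text
t: 3.1
eef_pos: [0.4553, 0.0754, 0.2512]
orientation: [-0.059, 0.059, 0.705, -0.704]
force: [-0.6, -0.8, -1.5]
gripper_width: -0.003
```

>>> send_rows:
  increments:
    - [[0,20,-2],[0,0,0]]
    - [[0,35,0],[0,0,0]]
    - [[0,35,0],[0,0,0]]
    - [[0,20,0],[0,0,0]]
    - [[0,10,0],[0,0,0]]
    - [[0,0,0],[0,0,0]]
    - [[0,0,0],[0,0,0]]

```text
t: 3.8
eef_pos: [0.4564, 0.0756, 0.1319]
orientation: [-0.059, 0.06, 0.705, -0.704]
force: [0.2, -0.0, 0.6]
gripper_width: -0.002
```

Run:
```python
from st import *;import cv2
from workcell import optics
st()
for n in("scene","wrist"):
    f=optics.grab_frame(n)
    im=f["color"][:,:,::-1]
    if n=="scene": im=im[130:300,190:420]
    cv2.imwrite(f"pics/{n}1.png",cv2.resize(im,None,fx=3 if n=="scene" else 1.5,fy=3 if n=="scene" else 1.5))
```

```text
t 3.8 j [0.0729 0.2589 1.8725 0.     1.009  1.8132] F [ 0.1543 -0.0115  0.6221] w -0.001990937065812335
feeder mm [-50.7232 -50.6784 131.9461] tool axes in feeder
 [[-1.      0.0011  0.0004]
 [-0.0004  0.0003 -1.    ]
 [-0.0011 -1.     -0.0003]]
```

View pics/scene1.png

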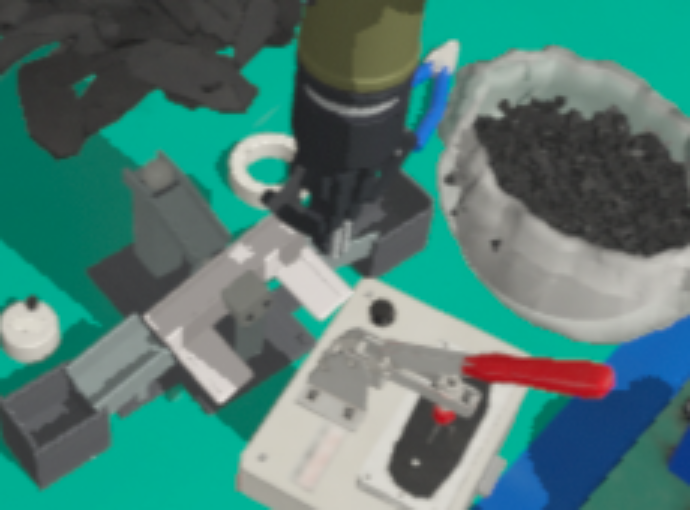

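View pics/wrist1.png

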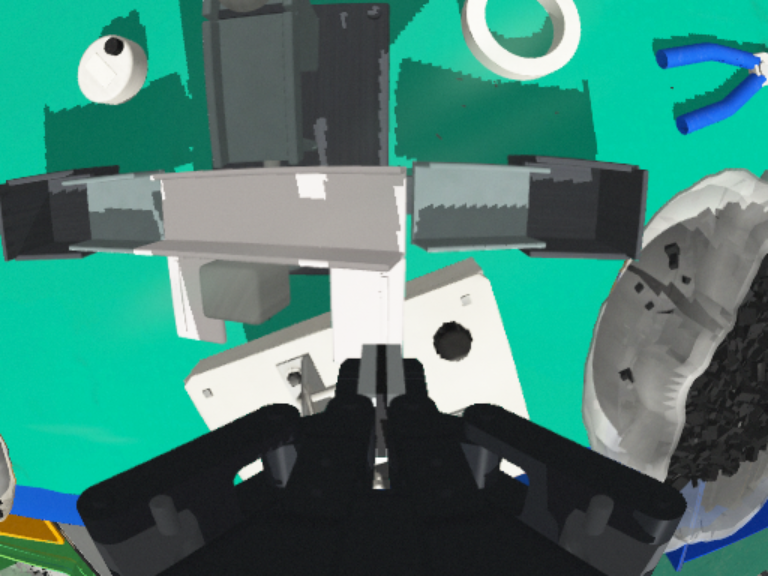

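Both pictures show the gate still tipped to the left, with the right paddle raised. In the wrist view the fingertips at (382,350) are over the right paddle (columns 330-405). I'll shift 4 mm outward and press slowly.

>>> send_rows:
  increments:
    - [[0,10,4],[0,0,0]]
    - [[0,12,0],[0,0,0]]
    - [[0,8,0],[0,0,0]]
    - [[0,4,0],[0,0,0]]
    - [[0,3,0],[0,0,0]]
    - [[0,3,0],[0,0,0]]
    - [[0,3,0],[0,0,0]]
    - [[0,3,0],[0,0,0]]
    - [[0,3,0],[0,0,0]]
    - [[0,0,0],[0,0,0]]

```text
t: 4.9
eef_pos: [0.4547, 0.0717, 0.082]
orientation: [0.06, -0.06, -0.705, 0.705]
force: [-0.7, 0.1, 0.6]
gripper_width: -0.002
```

>>> send_rows:
  increments:
    - [[0,3,0],[0,0,0]]
    - [[0,3,0],[0,0,0]]
    - [[0,3,0],[0,0,0]]
    - [[0,2,0],[0,0,0]]
    - [[0,2,0],[0,0,0]]
    - [[0,0,0],[0,0,0]]
    - [[0,0,0],[0,0,0]]

```text
t: 5.6
eef_pos: [0.455, 0.0716, 0.0693]
orientation: [0.06, -0.06, -0.705, 0.705]
force: [0.2, 0.1, 1.7]
gripper_width: -0.001
```

Run:
```python
from st import *;import cv2
from workcell import optics
st()
for n in("scene","wrist"):
    f=optics.grab_frame(n)
    im=f["color"][:,:,::-1]
    if n=="scene": im=im[130:300,190:420]
    cv2.imwrite(f"pics/{n}2.png",cv2.resize(im,None,fx=3 if n=="scene" else 1.5,fy=3 if n=="scene" else 1.5))
```

```text
t 5.6 j [0.0644 0.3491 1.9518 0.     0.8407 1.8052] F [0.207  0.1442 1.6855] w -0.0012312689715045717
feeder mm [-51.4558 -54.8571  69.2647] tool axes in feeder
 [[-1.     -0.0001 -0.    ]
 [ 0.     -0.     -1.    ]
 [ 0.0001 -1.      0.    ]]
```

View pics/scene2.png

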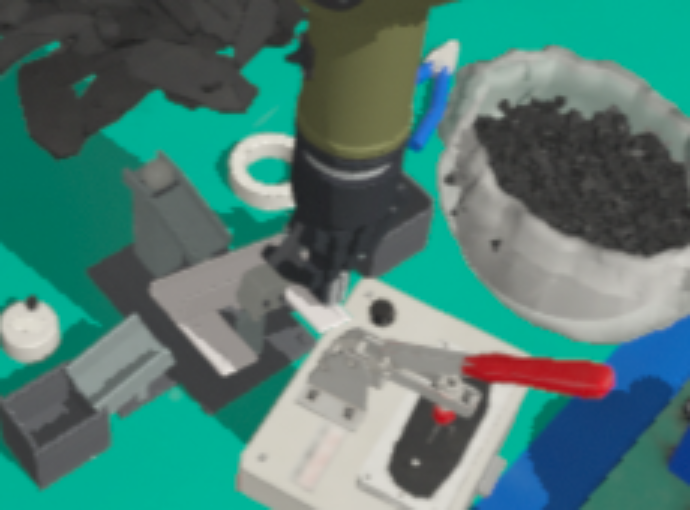

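View pics/wrist2.png

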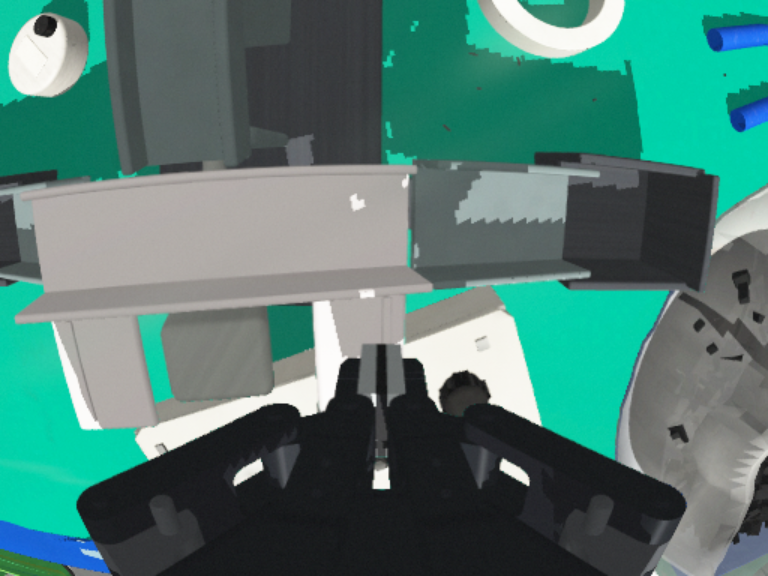

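The gate has rocked over: the left paddle is now raised and the right one is low. I'll withdraw upward and go round to behind the ball.

>>> send_rows:
  increments:
    - [[0,-5,0],[0,0,0]]
    - [[0,-10,0],[0,0,0]]
    - [[0,-25,0],[0,0,0]]
    - [[0,-35,0],[0,0,0]]
    - [[0,-35,0],[0,0,0]]
    - [[0,-20,0],[0,0,0]]
    - [[-15,0,0],[0,0,0]]
    - [[-30,0,0],[0,0,0]]
    - [[-30,0,0],[0,0,0]]
    - [[-30,0,-10],[0,0,0]]
    - [[-30,0,-15],[0,0,0]]
    - [[-30,0,-15],[0,0,0]]
    - [[-20,0,-10],[0,0,0]]
    - [[-7,0,-5],[0,0,0]]
    - [[0,0,0],[0,0,0]]
    - [[0,0,0],[0,0,0]]

```text
t: 7.3
eef_pos: [0.6522, 0.0931, 0.1986]
orientation: [0.061, -0.059, -0.704, 0.705]
force: [-0.3, 0.1, -0.0]
gripper_width: -0.003
```

Run:
```python
from st import *;import cv2
from workcell import optics
st()
for n in("scene","wrist"):
    f=optics.grab_frame(n)
    im=f["color"][:,:,::-1]
    if n=="scene": im=im[130:300,190:420]
    cv2.imwrite(f"pics/{n}3.png",cv2.resize(im,None,fx=3 if n=="scene" else 1.5,fy=3 if n=="scene" else 1.5))
```

```text
t 7.3 j [ 0.0778  0.4476  1.3636 -0.0002  1.3329  1.8186] F [-0.293   0.078  -0.0248] w -0.0025017607760122887
feeder mm [139.3049  -0.3217 198.5817] tool axes in feeder
 [[-1.     -0.0023  0.0001]
 [-0.0001 -0.0008 -1.    ]
 [ 0.0023 -1.      0.0008]]
```

View pics/scene3.png

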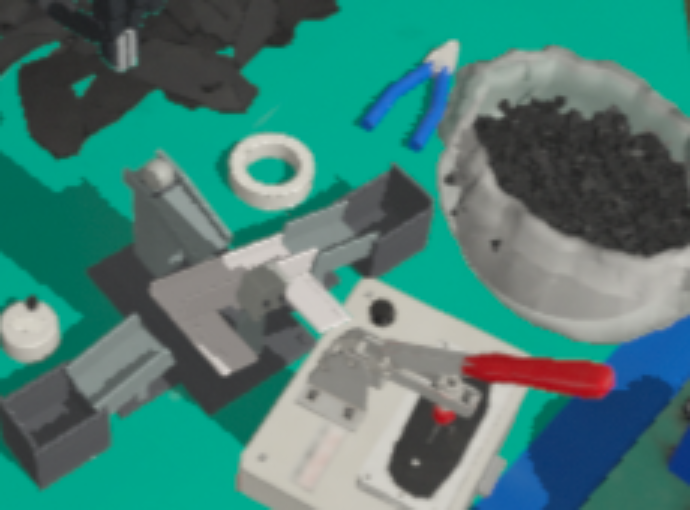

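View pics/wrist3.png

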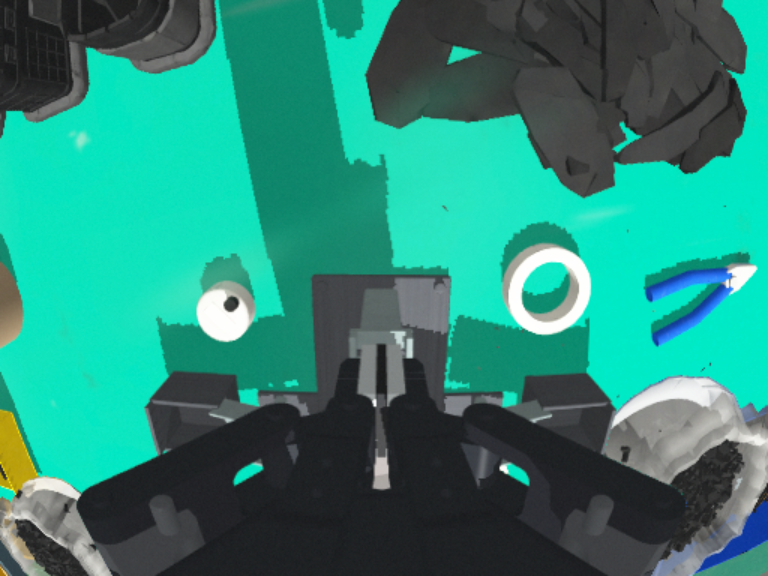

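The gate stays tipped to the right, the ball is still on its seat at (160,170) in the scene crop, and the bystanders haven't moved. Next I lower the fingers behind the open end of the channel.

>>> send_rows:
  increments:
    - [[0,15,0],[0,0,0]]
    - [[0,25,0],[0,0,0]]
    - [[0,20,0],[0,0,0]]
    - [[0,12,0],[0,0,0]]
    - [[0,9,0],[0,0,0]]
    - [[0,0,0],[0,0,0]]
    - [[3,0,0],[0,0,0]]
    - [[4,0,0],[0,0,0]]
    - [[4,0,0],[0,0,0]]
    - [[3,0,0],[0,0,0]]
    - [[0,0,0],[0,0,0]]
    - [[0,0,0],[0,0,0]]

```text
t: 8.6
eef_pos: [0.6398, 0.0958, 0.1186]
orientation: [-0.06, 0.06, 0.705, -0.705]
force: [-0.5, 1.2, 0.1]
gripper_width: 0.0
```

Run:
```python
from st import *;import cv2
from workcell import optics
st()
f=optics.grab_frame("scene")
im=f["color"][120:240,190:350,::-1]
cv2.imwrite(f"pics/scene4.png",cv2.resize(im,None,fx=4.5,fy=4.5,interpolation=cv2.INTER_CUBIC))
```

```text
t 8.6 j [ 0.0834  0.4996  1.4921 -0.      1.1494  1.8241] F [-0.5371  1.1596  0.1247] w 0.00047927036711512477
feeder mm [126.5998   0.2425 118.5989] tool axes in feeder
 [[-1.      0.0006  0.0002]
 [-0.0002  0.0001 -1.    ]
 [-0.0006 -1.     -0.0001]]
```

View pics/scene4.png

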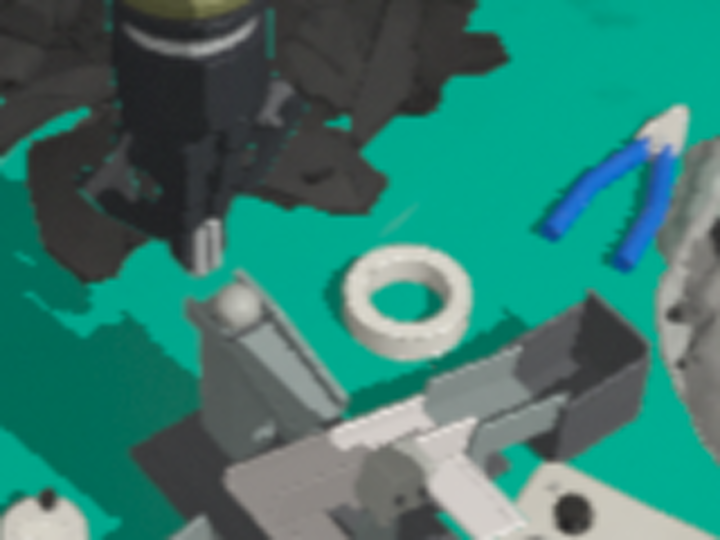

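>>> send_rows:
  increments:
    - [[3,1,0],[0,0,0]]
    - [[3,0,0],[0,0,0]]
    - [[3,0,0],[0,0,0]]
    - [[2,0,0],[0,0,0]]
    - [[2,0,0],[0,0,0]]
    - [[2,0,0],[0,0,0]]
    - [[1,0,0],[0,0,0]]
    - [[1,0,0],[0,0,0]]
    - [[1,0,0],[0,0,0]]
    - [[0,0,0],[0,0,0]]

```text
t: 9.65
eef_pos: [0.6239, 0.0988, 0.1184]
orientation: [-0.059, 0.062, 0.705, -0.704]
force: [4.1, -0.8, 5.0]
gripper_width: -0.002
```

Run:
```python
from st import *;import cv2
from workcell import optics
st()
f=optics.grab_frame("scene")
im=f["color"][120:240,190:350,::-1]
cv2.imwrite(f"pics/scene5.png",cv2.resize(im,None,fx=4.5,fy=4.5,interpolation=cv2.INTER_CUBIC))
```

```text
t 9.65 j [ 0.0903  0.4795  1.5311 -0.0003  1.1269  1.8313] F [ 4.0964 -0.8126  5.0464] w -0.0020085012400549032
feeder mm [110.3947   0.4531 118.4143] tool axes in feeder
 [[-1.      0.0041 -0.0001]
 [ 0.0001  0.0008 -1.    ]
 [-0.0041 -1.     -0.0008]]
```

View pics/scene5.png

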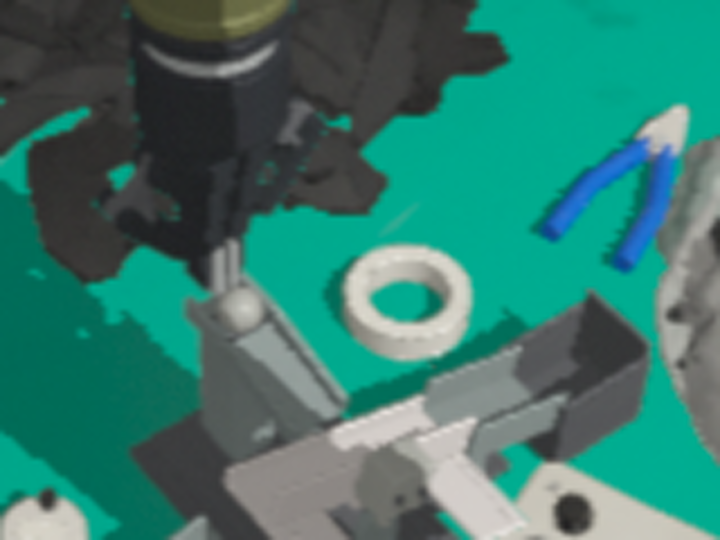

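Contact forced the tip up by about 5 N, so the fingertip edges are rounded and bear on the ball too high. The shut tips look only about 16 mm across, so they should fit inside the 28 mm channel. I'll back off, go lower, and push nearer the ball's centre height.

>>> send_rows:
  increments:
    - [[-4,0,0],[0,0,0]]
    - [[-6,0,0],[0,0,0]]
    - [[-8,0,0],[0,0,0]]
    - [[-4,0,0],[0,0,0]]
    - [[0,3,0],[0,0,0]]
    - [[0,3,0],[0,0,0]]
    - [[0,0,0],[0,0,0]]
    - [[0,0,0],[0,0,0]]

```text
t: 10.5
eef_pos: [0.6431, 0.0951, 0.111]
orientation: [0.06, -0.06, -0.705, 0.705]
force: [-0.5, -0.3, 0.2]
gripper_width: -0.002
```

Run:
```python
from st import *;import cv2
from workcell import optics
from h import *
st()
ims=[]
for n,(a,b,c,d) in dict(scene=(190,120,310,240),top=(210,150,290,230)).items():
    f=optics.grab_frame(n)
    ims.append(cv2.resize(f["color"][b:d,a:c,::-1],(400,400),interpolation=cv2.INTER_CUBIC))
    def w(x,y,z): return F@(np.array([x,y,z])/1e3)+np.r_[o,0]
    print(n,"seat px",proj(f,w(92,0,116)))
    np.savez(n+"6.npz",**f)
    if n=="scene":
        L=(cloud(f).reshape(-1,3)-np.r_[o,0])@F*1000
        k=(np.hypot(L[:,0]-92,L[:,1])<14)&(L[:,2]>116)&(L[:,2]<132);print("ball pts",k.sum(),np.median(L[k],0),L[k].max(0),L[k].min(0))
cv2.imwrite("pics/s6.png",np.hstack(ims))
```

```text
t 10.5 j [0.0818 0.5118 1.4913 0.0001 1.1396 1.8226] F [-0.5114 -0.3137  0.228 ] w -0.0016407856906525517
feeder mm [129.9969   0.1037 110.9732] tool axes in feeder
 [[-1.     -0.001   0.    ]
 [-0.     -0.0002 -1.    ]
 [ 0.001  -1.      0.0002]]
scene seat px [242.0055 187.8913]
ball pts 72 [ 86.892    1.1214 123.0012] [ 98.9131   9.912  129.1075] [ 78.8294 -12.032  116.1291]
top seat px [253.7612 182.958 ]
```

View pics/s6.png

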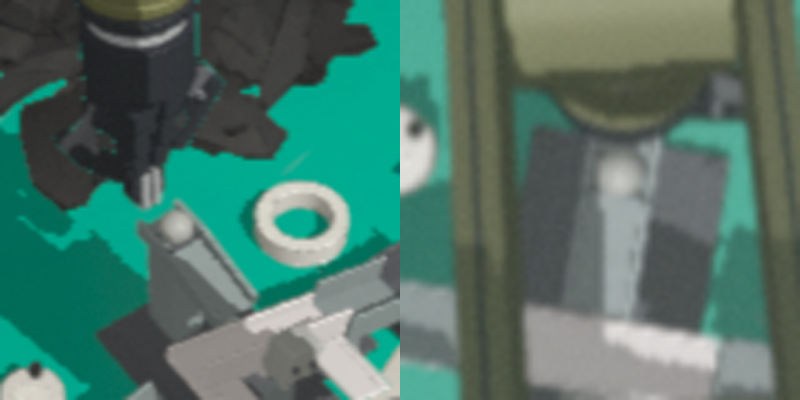

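The ball is still on its seat at (175,223). I'll advance inside the channel in two steps, checking the force after the first.

>>> send_rows:
  increments:
    - [[3,0,0],[0,0,0]]
    - [[3,0,0],[0,0,0]]
    - [[3,0,0],[0,0,0]]
    - [[2,0,0],[0,0,0]]
    - [[0,0,0],[0,0,0]]
    - [[0,0,0],[0,0,0]]

```text
t: 11.2
eef_pos: [0.6329, 0.0969, 0.1114]
orientation: [0.06, -0.06, -0.705, 0.705]
force: [0.2, 0.7, 0.0]
gripper_width: -0.001
```

>>> send_rows:
  increments:
    - [[2,0,0],[0,0,0]]
    - [[2,0,0],[0,0,0]]
    - [[1.5,0,0],[0,0,0]]
    - [[1.5,0,0],[0,0,0]]
    - [[1.5,0,0],[0,0,0]]
    - [[1,0,0],[0,0,0]]
    - [[0,0,0],[0,0,0]]

```text
t: 11.9
eef_pos: [0.623, 0.0986, 0.1112]
orientation: [0.06, -0.06, -0.705, 0.705]
force: [0.5, -1.0, -0.1]
gripper_width: -0.002
```

```bash
cat > look.py <<'E'
import sys
from st import *;import cv2
from workcell import optics
st()
ims=[]
for n,(a,b,c,d) in dict(scene=(190,130,350,250),top=(190,150,330,255)).items():
    f=optics.grab_frame(n)
    ims.append(cv2.resize(f["color"][b:d,a:c,::-1],(533,400) if 0 else (400,300),interpolation=cv2.INTER_CUBIC))
cv2.imwrite(sys.argv[1],np.hstack(ims))
E
python3 look.py pics/s7.png
```

```text
t 11.9 j [0.0899 0.488  1.5368 0.0001 1.1176 1.8307] F [ 0.5221 -1.0148 -0.1245] w -0.0024697534014940167
feeder mm [109.5752   0.114  111.2208] tool axes in feeder
 [[-1.     -0.0007  0.    ]
 [-0.     -0.0001 -1.    ]
 [ 0.0007 -1.      0.0001]]
```

View pics/s7.png

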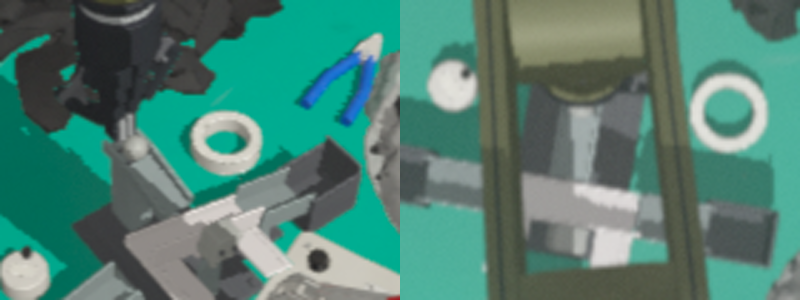

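No contact with the walls, and the ball at (133,147) is just being touched. I'll keep pushing gently.

>>> send_rows:
  increments:
    - [[1,0,0],[0,0,0]]
    - [[1,0,0],[0,0,0]]
    - [[1,0,0],[0,0,0]]
    - [[1,0,0],[0,0,0]]
    - [[0,0,0],[0,0,0]]

```text
t: 12.5
eef_pos: [0.6193, 0.0993, 0.1113]
orientation: [0.06, -0.06, -0.705, 0.705]
force: [0.0, 0.3, 0.1]
gripper_width: -0.002
```

```bash
python3 look.py pics/s8.png
```

```text
t 12.5 j [0.0916 0.4834 1.5454 0.     1.1131 1.8323] F [0.0071 0.3254 0.1346] w -0.0023280734196791716
feeder mm [105.7548   0.1515 111.2718] tool axes in feeder
 [[-1.     -0.0003  0.    ]
 [-0.     -0.     -1.    ]
 [ 0.0003 -1.      0.    ]]
```

View pics/s8.png

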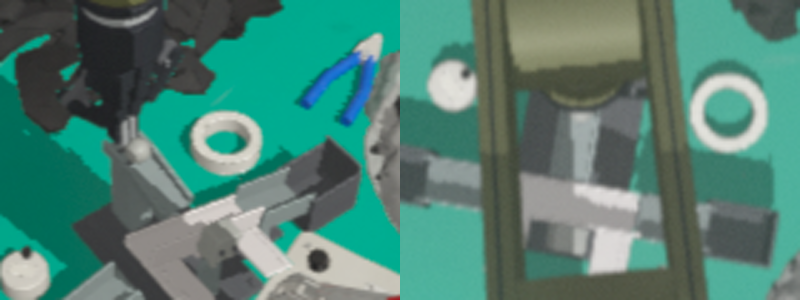

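The ball has moved forward a little, to (138,150), and is about to climb the sill.

>>> send_rows:
  increments:
    - [[1,0,0],[0,0,0]]
    - [[1,0,0],[0,0,0]]
    - [[1,0,0],[0,0,0]]
    - [[1,0,0],[0,0,0]]
    - [[0,0,0],[0,0,0]]

```text
t: 13.1
eef_pos: [0.6153, 0.0999, 0.1113]
orientation: [0.06, -0.06, -0.705, 0.705]
force: [0.2, 0.0, 0.1]
gripper_width: 0.002
```

```bash
python3 look.py pics/s9.png
```

```text
t 13.1 j [ 0.0932  0.4789  1.5541 -0.      1.1089  1.834 ] F [0.2402 0.0161 0.0877] w 0.002002771987072333
feeder mm [101.7943   0.123  111.2615] tool axes in feeder
 [[-1.     -0.0003  0.    ]
 [-0.     -0.0001 -1.    ]
 [ 0.0003 -1.      0.0001]]
```

View pics/s9.png

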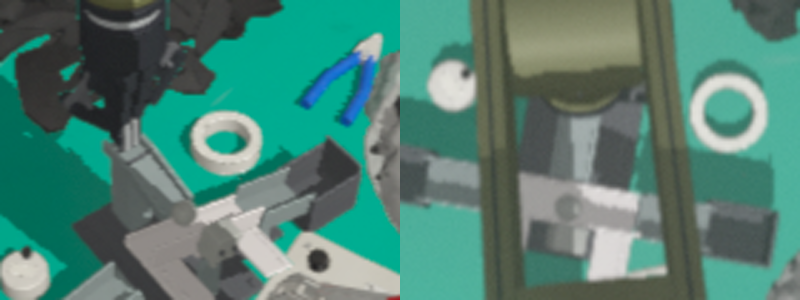

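The ball is over the sill and running onto the gate at (183,212). I'll back the finger out of the channel and retract.

>>> send_rows:
  increments:
    - [[-4,0,0],[0,0,0]]
    - [[-10,0,0],[0,0,0]]
    - [[-15,0,0],[0,0,0]]
    - [[-10,0,0],[0,0,0]]
    - [[0,-15,0],[0,0,0]]
    - [[0,-30,0],[0,0,0]]
    - [[0,-30,0],[0,0,0]]
    - [[0,-20,0],[0,0,0]]
    - [[0,0,0],[0,0,0]]
    - [[0,0,0],[0,0,0]]
    - [[0,0,0],[0,0,0]]
    - [[0,0,0],[0,0,0]]

```text
t: 14.4
eef_pos: [0.6531, 0.0931, 0.2045]
orientation: [0.061, -0.059, -0.704, 0.705]
force: [0.4, 0.5, -0.2]
gripper_width: -0.002
```

```bash
python3 look.py pics/s10.png; sleep 0
python3 - <<'E'
from h import *;from st import *;from workcell import optics
for n in("scene","top"):
    f=optics.grab_frame(n); L=(cloud(f).reshape(-1,3)-np.r_[o,0])@F*1000
    for s in(1,-1):
        k=(abs(L[:,0])<18)&(abs(L[:,1]-161*s)<22); print(n,s,k.sum(),"z pct",np.percentile(L[k,2],[5,50,90,99]))
        k=(abs(L[:,0]+47)<18)&(abs(L[:,1]-48*s)<10); print(" paddle",np.nanmedian(L[k,2]))
    a=f["color"]; b=np.load(n+"0.npz")["color"];
E
```

```text
t 14.4 j [ 0.0776  0.4448  1.3528 -0.      1.3472  1.8186] F [ 0.4043  0.4891 -0.2386] w -0.0018364646699257025
feeder mm [140.1807  -0.1535 204.5022] tool axes in feeder
 [[-1.     -0.0031 -0.0001]
 [ 0.0001 -0.0008 -1.    ]
 [ 0.0031 -1.      0.0008]]
scene 1 118 z pct [ 9.6411 12.0652 14.1357 15.3162]
 paddle 10.709064856678886
scene -1 103 z pct [ 9.8257 14.4971 34.5312 36.7949]
 paddle 62.32558334304517
top 1 213 z pct [ 9.2996 13.3069 16.9802 19.6753]
 paddle nan
top -1 186 z pct [ 9.8904 14.5639 35.5224 40.3313]
 paddle 667.306884134954
  return np.nanmean(a, axis, out=out, keepdims=keepdims)
```

View pics/s10.png

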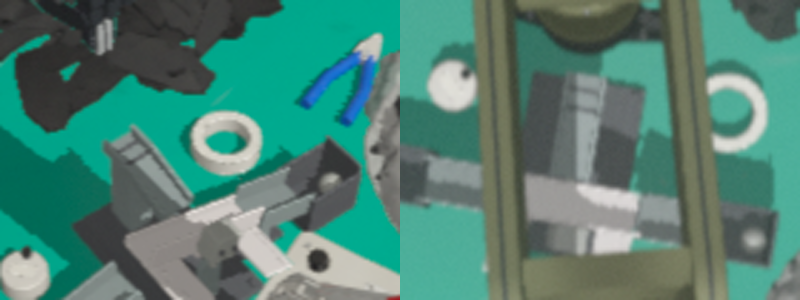

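The ball lies in the right catch pocket: (330,181) in the scene crop, (752,238) in the top crop, top of the ball at about 36 mm. The right paddle is still low at 62 mm, and the bystanders are where they were. The arm is clear, so I'm handing in.

```bash
python3 -c "
from workcell import hand_in
print(hand_in())"
```

```text
the job is handed in; nothing more can be done
None
```

The ball is in the right catch pocket and the gate is still tipped to the right. I handed the job in at about 14.5 s of the 48 s allowed.

- **Gate:** it started with its right end raised. I pressed the right paddle down with the shut fingertips until the gate rocked over and stayed. I checked this in the pictures before going near the ball.
- **Ball:** my first push was too high. The fingertips bore on the upper part of the ball at about 4 N forward and 5 N up, and the ball stayed on its seat. I backed off, lowered the fingers about 7 mm into the channel and pushed slowly. The ball went over the sill and rolled down by itself, and I did not touch it after that.

**Last checks:**
- The top of the ball reads about 36 mm inside the right pocket, and the left pocket is empty.
- The right paddle is low, at about 62 mm.
- The counter, tape and nipper look to be where they were; I judged this by eye from the pictures.
- The arm stood clear with only noise on the force reading.
- The left paddle could not be measured in these last images. In the top view the arm also hid the right paddle, so its height comes from the scene camera alone.

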